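# Seat a frame tube against the rail and stop of a drilling jig

## Robot

A 7-joint arm with a two-finger parallel gripper is mounted at the origin on the work surface. World frame = base frame: x ahead of the robot, y to its left, z up, the work surface at z = 0. Lengths are in m, angles in rad, forces in N, time in s.
With the tool pointing down it reaches from about 0.4 to 0.85 m from the base axis. Payload 6.9 kg.
Tool frame: the origin (TCP) lies between the finger pads; the fingertips stand 19 mm ahead of it and the grasp point (between the pads) is the TCP; z points along the fingers, y is the line along which they close (so a half turn about z gives the same grasp; the last joint's range is limited). The gripper opens to 85 mm and grips with 20 to 120 N. Pads are 22 mm wide; open, the fingers measure 114 mm over their backs; the gripper's body (76 mm by 85 mm) begins 54 mm behind the grasp point. The pads swing forward as they close: fully open they stand 13 mm farther back than shut.
Start: joints at [-1.218, 0.507, -0.238, 1.5, 0.126, 1.149, -0.155], TCP at [0.153, 0.606, 0.25] pointing down, gripper open.
Joint ranges: [-3.08, 3.08], [-0.24, 2.05], [-1.43, 1.35], [0, 2.5], [-1.52, 4.66], [0.17, 1.96], [-2.89, 2.89]. Speed limits (rad/s): [2.39, 2.39, 3.14, 3.14, 3.14, 3.14, 3.14].

## Interface

Orientations are given as a unit quaternion [x, y, z, w].
In Python, from rig import get_state, read_camera, sign_off gives the robot as it stands.
- The arm moves only by the tool play_rows, never from a script. Its argument "targets" is a list of rows, each a list of 7 numbers: the shift along the tool's x, y, z in m, then the turn, a rotation vector about the tool's x, y, z in rad, then the finger opening in m, from 0 to 0.0854. A call has 1 to 5 rows; each row is the pose to reach, as a shift and turn from the pose commanded when the call began, along the tool's axes at that moment; what a row does not reach only later rows make up. A row lasts 1/8 s, in which the tool goes at most 62.5 mm and 10.7 degrees, less where a joint would pass 70% of its speed; a pose out of reach is approached as far as the arm can. A call with a gripper value outside its range is refused whole. The fingers move at their own pace and stop on an object; the grip force is fixed at half the most. Time passes only in rows, so rows that repeat a pose let the fingers close. It gives the time, the measured TCP pose, the force, the opening and the grip force at its end, in the units of the state.
- get_state(): the state, without advancing time (a new reading comes with each control period).
- read_camera(name): name is "scene" or "side" or "wrist"; returns a dict with "frame" (400x640x3 uint8, red, green, blue), "z_map" (400x640 float32, m along the optical axis (not along the pixel's ray), 0 where there is no reading), "fx", "fy", "cx", "cy" (pixels), "pose" (4x4, takes a point from camera to world coordinates). Camera axes: x right, y up, looking along -z (the intrinsics and any distortion apply to the point x, -y, -z); pixel columns grow to the right and rows downward; lengths in m; the calibration is good to about 2 mm. A picture is of the moment at which its call begins.
- sign_off(): hands the job in; it is judged then, once.
The state is a dict: "time": time; "joints": joint angles; "joint_vel": joint speeds; "tau": joint torques, N m; "tool_pos": TCP position; "ee_rot": TCP orientation; "wrist_force": force on the tool from outside, world axes, zero at the start; "torque": the same for the moment, N m; "finger_gap": opening from 0.0 (shut) to 1.0 (fully open); "gripper_force": force on a finger pad.
Only numpy, scipy, OpenCV 4.12 (cv2) and the standard library are available. Lean on these libraries where they do the work, as an engineer would, in place of code of your own. Each camera call takes 0.05 s, during which the arm holds its last target. There are 200 camera calls.

## Task

Ready the olive box-section tube for drilling: push it across the jig board, at one end and the other as needed, until it lies flush along the rail's white facing strip with both brass sensing pins pushed in, and hold it against the facing for half a second with a steady push of about 10 N. Then slide it along the facing until its left end meets the red end stop, hold it against the stop in the same way, and leave it touching both, flush on the facing with both pins in. Never press it on the facing or the stop with more than 15 N, keep it flat on the board, and leave the loose tools and the jar alone.

Things in the scene. Friction and masses are not known exactly. Their poses are not given: they have to be found in the camera images.
- jig: plywood jig board fixed to the table (all sizes here in mm), 320 (x) by 540 (y) by 12 thick, top 12 above the table. It does not move in a run but its place and yaw (up to 0.18 rad) differ from run to run. Origin on the table level; the board reaches from x = -130 to +190 and y = -270 to +270 of it. Axes: x away from the robot towards the rail, y to the left along the rail, z up
- rail_face (a point): point on the fixed steel rail's robot-side face, at mid-length, level with the board's top. The rail is 400 long along y, 32 high, and lies behind this face (x = 0 to +26). A rigid white facing strip, whose front is the surface to seat on, covers the face: see rail. Axes as the jig's: x into the rail, y to the left along it
- rail: the steel rail with its white facing (390 long, from 2 to 30 above the board, parallel to the rail) and pins; origin at rail_face. The facing is packed out differently each run: its front stands 4 to 18 before the steel face (x = -4 to -18), rigid during the run and not measured, so find it by feel. Over 15 N of tube on it is too hard
- pin_left (a joint): brass seat-sensing pin in the facing, 95 to the left of the rail's middle, 16 above the board, 8 thick: 0 when it stands out 5 from the facing, 0.005 m when pushed level with it. Light spring, under 0.6 N: the tube stays where it is left
- pin_right (a joint): the same kind of pin, 65 to the right of the rail's middle
- stop_face (a point): lower middle, at the height of the board's top, of the face of the rigid fixed red end stop, which looks to the right (-y of the jig). The stop is 60 wide in x, 40 high and reaches 30 to +y from this point; the tube's end meets it squarely when the tube lies on the facing. Axes as the jig's
- tube: loose olive-painted box-section tube, black caps on its ends, dark hole marks on top: 300 long (y), 40 wide (x), 30 high, 0.19 to 0.34 kg, closed all round. Origin: centre of its underside. Starts flat on the board before the rail, askew by up to 0.28 rad, left end 50 to 125 short of the stop. Slides under 2 to 5 N; pushed near a tip its other end swings back, pushed within 50 of its middle it does not
- tube_left (a point): lower corner of the tube at its left end (+y) on the side towards the rail: x = +20, y = +150 of the tube, on its underside
- tube_right (a point): the same corner at the tube's right end (-y): x = +20, y = -150 of the tube
- punch: centre punch, steel, 98 long, 10 thick, lying on the jig board behind the rail; loose, to be left alone (sizes in mm)
- tin: blue round jar with a steel cap, 48 diameter, 40 high, standing on the jig board behind the rail; loose, to be left alone (sizes in mm)
- spanner: steel spanner, 200 long, lying on the table left of the jig; loose, to be left alone (sizes in mm)
- driver: screwdriver lying on the table right of the jig; loose, to be left alone (sizes in mm)
- tape: yellow tape measure case, 50 by 50, 26 high, on the jig board at its left edge; loose, to be left alone (sizes in mm)
- stop: the red end stop itself (see stop_face, which is its origin); more than 15 N of tube on stop is too hard

How it is judged:
On the way, in this order (a step that is already met when the one before it is completed fails the run):
1. the tube, flush along the facing and not yet at the end stop, is held against the facing with more than 3 N (value of joint each of pin_left, pin_right above 0.0034 m and angle between the y axis of tube and the y axis of rail, either way round below 0.02 rad and contact force between tube and rail above 3 N and y of tube_left in the frame of stop_face below -0.008 m), for 0.2 s.
2. the tube is held against the end stop with more than 3 N (contact force between tube and stop above 3 N), for 0.2 s.
At the end, for the whole second after the job is handed in: the tube flush on the facing (both pins pushed in by more than 3.4 of 5 mm, so within 1.6 mm of the facing there, and parallel to the rail within 0.02 rad), its left end within 2 mm of the stop, flat on the board (within 3 mm and 0.03 rad) and at rest (value of joint each of pin_left, pin_right above 0.0034 m and angle between the y axis of tube and the y axis of rail, either way round below 0.02 rad and y of tube_left in the frame of stop_face above -0.002 m and z of tube in the frame of jig below 0.015 m and angle between tube's own z axis and vertical below 0.03 rad and linear speed of tube below 0.005 m/s); the robot touches nothing.
It fails at once if the tube pressed on the rail or its facing with more than 15 N (contact force between tube and rail above 15 N).
It fails at once if the tube pressed on the end stop with more than 15 N (contact force between tube and stop above 15 N).
It fails at once if the tube lifted by more than 10 mm or tipped by more than 0.1 rad (z of tube in the frame of jig above 0.022 m or angle between tube's own z axis and vertical above 0.1 rad).
It fails at once if a loose tool or jar shifted by more than 15 mm (distance of any of punch, tin, spanner, driver, tape from where it was at the start of the episode above 0.015 m).
It also fails if it takes over 72 s, if anything falls off the work surface, if the arm or the gripper's body presses on something with over 40 N, if the wrist force passes 120 N, or if a joint passes its speed limit or range.

## Working session

There is one attempt and no reset: what is moved stays moved. The work goes in short steps, Python scripts to look and compute and a tool call to move; the robot and the scene stay as the last step left them, time stands still between calls to the robot, and variables do not carry over. Pictures are saved under pics/ and viewed, at most 10 in all, crops included, and the job is handed in when it is done.

Besides the shell and the picture viewer there is one more tool, called after "Request:" in YAML: its name, and indented under it one key for each argument. play_rows: Moves the arm, as the interface text tells. Its arguments: {"type":"object","properties":{"targets":{"type":"array","items":{"type":"array","items":{"type":"number"}}}},"required":["targets"]}

```bash
mkdir -p pics; cat > h.py <<'E'
import numpy as np, cv2
from rig import get_state, read_camera
def world(c,u,v,z=None):
    d=np.array([(u-c["cx"])/c["fx"],-(v-c["cy"])/c["fy"],-1.0]);P=np.array(c["pose"])
    if z is None:
        s=float(c["z_map"][int(round(v)),int(round(u))]); return P[:3,:3]@(d*s)+P[:3,3]
    r=P[:3,:3]@d; return P[:3,3]+r*(z-P[2,3])/r[2]
E
python3 - <<'E'
from h import *
import pickle
s=get_state();print(s)
for n in("scene","side"):
    c=read_camera(n);pickle.dump(c,open(n+".pkl","wb"));cv2.imwrite(f"pics/{n}0.png",c["frame"][:,:,::-1]);print(n,c["pose"].round(3).tolist() if hasattr(c["pose"],"round") else c["pose"],[k for k in c],c["fx"])
E
```

```text
{'time': 0.0, 'joints': array([-1.21850256,  0.50830535, -0.2375337 ,  1.50110792,  0.12572601,
        1.14889682, -0.15480133]), 'joint_vel': array([ 2.83026058e-04,  7.35599383e-05, -1.39078948e-03, -2.07872724e-03,
        6.13073578e-04,  5.03164645e-04,  9.10479324e-04]), 'tau': array([-1.27947711e-03, -6.20592070e+01, -2.18742102e+00, -2.49657530e+01,
        1.25370972e-02,  1.22777742e-02, -2.08268295e-05]), 'tool_pos': array([0.15265175, 0.60560232, 0.24945873]), 'ee_rot': array([ 1.23068246e-01,  9.92397835e-01, -8.58732562e-04, -7.96806944e-05]), 'wrist_force': array([ 0.076282  , -0.1077369 ,  0.35760587]), 'torque': array([-0.00475309,  0.03476455, -0.02722019]), 'gripper_force': 0.0, 'finger_gap': 1.0004096687153488}
scene [[0.395, -0.786, 0.476, 1.155], [0.919, 0.34, -0.201, -0.251], [-0.004, 0.517, 0.856, 1.082], [0.0, 0.0, 0.0, 1.0]] ['frame', 'z_map', 'fx', 'fy', 'cx', 'cy', 'pose'] 500.14323111459805
side [[0.92, 0.244, -0.307, 0.231], [-0.392, 0.537, -0.747, -0.871], [-0.018, 0.807, 0.59, 0.724], [0.0, 0.0, 0.0, 1.0]] ['frame', 'z_map', 'fx', 'fy', 'cx', 'cy', 'pose'] 464.2858020274047
```

View pics/scene0.png

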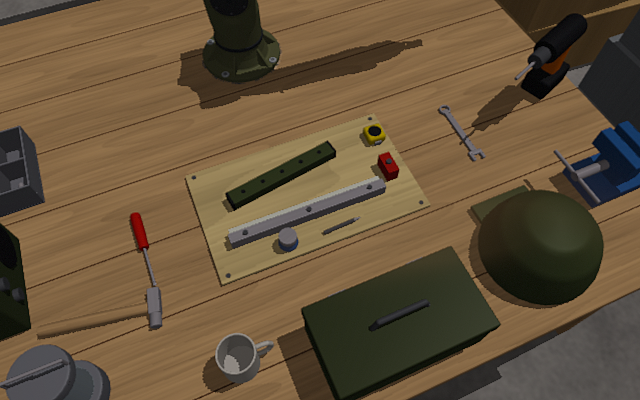

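View pics/side0.png

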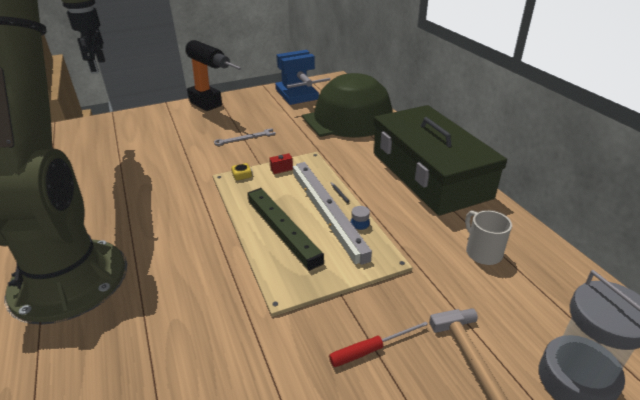

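The scene view shows the tube from about (233,200) to (332,150), the rail from (235,240) to (380,185), the red stop at (388,165) and the tape at (374,133). I'll enlarge it.

```bash
python3 - <<'E'
from h import *
import pickle
c=pickle.load(open("scene.pkl","rb"));f=c["frame"][110:290,180:440,::-1]
cv2.imwrite("pics/sc1.png",cv2.resize(f,None,fx=3,fy=3,interpolation=cv2.INTER_CUBIC))
c=pickle.load(open("side.pkl","rb"));f=c["frame"][145:310,205:415,::-1]
cv2.imwrite("pics/si1.png",cv2.resize(f,None,fx=3.5,fy=3.5,interpolation=cv2.INTER_CUBIC))
E
```

```text
(no output)
```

View pics/sc1.png

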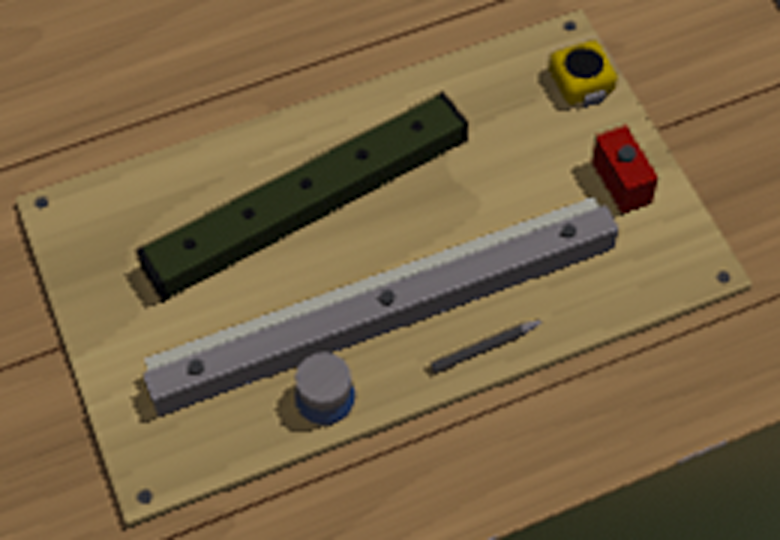

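View pics/si1.png

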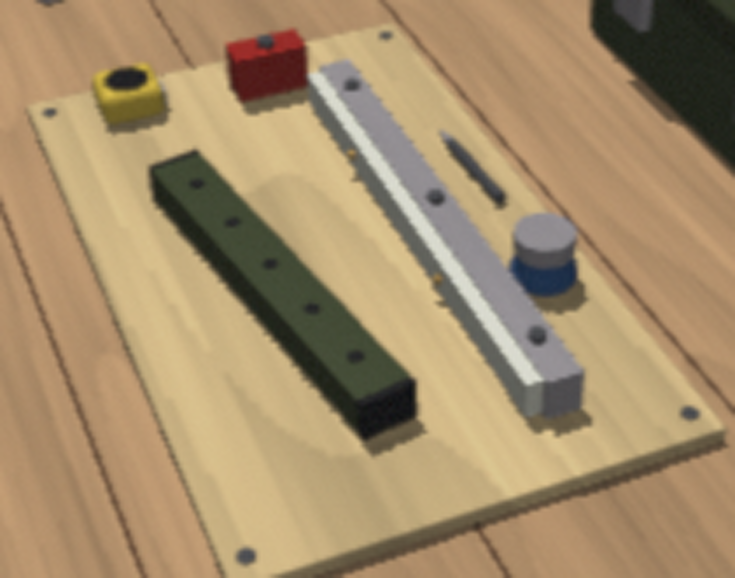

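The crops show the tube's hole marks at (417,126), (306,183) and (189,244). The facing's front top edge runs (147,358)–(592,200), the rail bolts are at (196,367) to (568,231), the stop's top is near (627,152), and the board corners are clear. Both pins stand out of the facing.

```bash
python3 - <<'E'
from h import *
import pickle
c=pickle.load(open("scene.pkl","rb"))
def p(n,u,v,z):
    w=world(c,u/3+180-.33,v/3+110-.33,z);print(n,w[:2].round(4));return w[:2]
cs=[p(*a) for a in (("cRN",16,204,.012),("cRF",127,525,.012),("cLF",749,288,.012),("cLN",582,11,.012))]
hs=[p("hole",*a,.042) for a in((417,126),(362,155),(306,183),(248,213),(189,244))]
fs=[p("face",*a,.042) for a in((145,358),(592,200))]
bs=[p("bolt",*a,.046) for a in((196,367),(386,297),(568,231))]
st=[p("stoptop",*a,.052) for a in((594,153),(625,127),(656,178),(620,185))]
sf=[p("stopfoot",*a,.012) for a in((625,212),)]
te=[p("tubetop",*a,.042) for a in((442,93),(467,122),(137,250),(162,280))]
a=lambda q,r:np.arctan2(-(r-q)[0],(r-q)[1])
print("yaws board",a(cs[0],cs[3]),a(cs[1],cs[2]),"tube",a(hs[4],hs[0]),"face",a(fs[0],fs[1]),"bolts",a(bs[0],bs[2]))
E
```

```text
cRN [ 0.3795 -0.2805]
cRF [ 0.693  -0.2825]
cLF [0.6995 0.2506]
cLN [0.3808 0.2582]
hole [0.4603 0.057 ]
hole [0.4696 0.0023]
hole [ 0.4773 -0.0515]
hole [ 0.486  -0.1063]
hole [ 0.4951 -0.1608]
face [ 0.5804 -0.2265]
face [0.5873 0.1597]
bolt [ 0.6057 -0.1928]
bolt [ 0.6067 -0.0338]
bolt [0.6087 0.1265]
stoptop [0.5515 0.1787]
stoptop [0.538 0.215]
stoptop [0.5944 0.2143]
stoptop [0.5887 0.1837]
stopfoot [0.5929 0.1917]
tubetop [0.4366 0.091 ]
tubetop [0.4735 0.0979]
tubetop [ 0.4838 -0.2015]
tubetop [ 0.5187 -0.1919]
yaws board -0.0024013594178900286 -0.012075435218610634 tube 0.15842375446908072 face -0.018014479778314434 bolts -0.009432887870920205
```

Jig yaw is about -0.01, and the tube is yawed about +0.16 with its centre at (0.477, -0.052). The facing front is near x = 0.584 and the stop face near y = 0.182. I'll move to behind the tube's middle.

Request:
play_rows:
  targets:
    - [-0.067,-0.046,0,0,0,-0.08,0]
    - [-0.13,-0.09,0,0,0,-0.16,0]
    - [-0.19,-0.132,0,0,0,-0.236,0]
    - [-0.24,-0.167,0,0,0,-0.236,0]
    - [-0.285,-0.198,0,0,0,-0.236,0]

```text
time: 0.72
tool_pos: [0.359, 0.3686, 0.2501]
ee_rot: [0.005, 1.0, -0.0, -0.0]
wrist_force: [0.6, -0.0, -0.1]
finger_gap: 0.001
gripper_force: 0.0
```

Request:
play_rows:
  targets:
    - [-0.03,-0.055,0,0,0,0,0]
    - [-0.045,-0.115,0,0,0,0,0]
    - [-0.045,-0.175,0,0,0,0,0]
    - [-0.045,-0.235,0.01,0,0,0,0]
    - [-0.045,-0.29,0.03,0,0,0,0]

```text
time: 1.35
tool_pos: [0.3999, 0.0779, 0.2204]
ee_rot: [0.006, 1.0, 0.0, 0.001]
wrist_force: [1.4, 0.6, -0.1]
finger_gap: 0.002
gripper_force: 0.0
```

Request:
play_rows:
  targets:
    - [-0.0,-0.05,0.03,0,0,0,0]
    - [-0.0,-0.095,0.07,0,0,0,0]
    - [0,-0.1,0.12,0,0,0,0]
    - [0,-0.1,0.15,0,0,0,0]
    - [0,-0.1,0.15,0,0,0,0]

```text
time: 1.98
tool_pos: [0.3973, -0.0201, 0.0688]
ee_rot: [0.005, 1.0, 0.0, -0.002]
wrist_force: [0.2, 0.2, 0.8]
finger_gap: 0.0
gripper_force: 0.0
```

Request:
play_rows:
  targets:
    - [0,0,0.029,0,0,0,0]
    - [0,0,0.029,0,0,0,0]
    - [-0.02,0,0.029,0,0,0,0]
    - [-0.03,0,0.029,0,0,0,0]
    - [-0.03,0,0.029,0,0,0,0]

```text
time: 2.6
tool_pos: [0.4298, -0.0203, 0.0423]
ee_rot: [0.005, 1.0, 0.0, 0.001]
wrist_force: [-0.3, -0.4, 0.1]
finger_gap: -0.001
gripper_force: 0.0
```

Request:
play_rows:
  targets:
    - [-0.005,0,0,0,0,0,0]
    - [-0.01,0,0,0,0,0,0]
    - [-0.015,0,0,0,0,0,0]
    - [-0.02,0,0,0,0,0,0]
    - [-0.025,0,0,0,0,0,0]

```text
time: 3.22
tool_pos: [0.4537, -0.0206, 0.0412]
ee_rot: [0.005, 1.0, -0.0, -0.0]
wrist_force: [-1.6, 0.3, 0.6]
finger_gap: -0.001
gripper_force: 0.9
```

Request:
play_rows:
  targets:
    - [-0.005,0,0,0,0,0,0]
    - [-0.01,0,0,0,0,0,0]
    - [-0.015,0,0,0,0,0,0]
    - [-0.02,0,0,0,0,0,0]
    - [-0.025,0,0,0,0,0,0]

```text
time: 3.85
tool_pos: [0.4791, -0.0209, 0.0413]
ee_rot: [0.005, 1.0, -0.0, 0.0]
wrist_force: [-1.5, -0.3, -0.5]
finger_gap: -0.005
gripper_force: 0.5
```

```bash
cat > look.py <<'E'
from h import *
import sys
c=read_camera("scene");f=c["frame"][110:290,180:440,::-1]
cv2.imwrite(f"pics/{sys.argv[1]}.png",cv2.resize(f,None,fx=3,fy=3,interpolation=cv2.INTER_CUBIC))
# olive top: points by height from depth map
v,u=np.mgrid[110:290,180:440];s=c["z_map"][110:290,180:440]
d=np.stack([(u-c["cx"])/c["fx"]*s,-(v-c["cy"])/c["fy"]*s,-s],-1);P=np.array(c["pose"])
w=d@P[:3,:3].T+P[:3,3];rgb=c["frame"][110:290,180:440].astype(int)
m=(abs(w[...,2]-.042)<.006)&(w[...,0]>.4)&(w[...,0]<.62)&(rgb[...,1]-rgb[...,2]>12)&(rgb.sum(-1)<230)
n,l,st,_=cv2.connectedComponentsWithStats(m.astype(np.uint8));k=1+st[1:,4].argmax()
p=w[l==k][:,:2];(cx,cy),sz,a=cv2.minAreaRect((p*1000).astype(np.float32))
e=np.linalg.svd(p-p.mean(0),full_matrices=False)[2][0];e*=np.sign(e[1])
print(len(p),"centre",cx,cy,"size",sz,"yaw",np.arctan2(-e[0],e[1]),"yrange",p[:,1].min(),p[:,1].max())
print(get_state()["wrist_force"].round(2))
E
python3 look.py a1
```

```text
1000 centre 509.5301513671875 -54.60240173339844 size (48.75019073486328, 287.4214172363281) yaw 0.09831951734522044 yrange -0.19776260602720852 0.08909729587129495
[ 0.84 -0.84 -1.07]
```

Request:
play_rows:
  targets:
    - [-0.005,0,0,0,0,0,0]
    - [-0.01,0,0,0,0,0,0]
    - [-0.015,0,0,0,0,0,0]
    - [-0.02,0,0,0,0,0,0]
    - [-0.025,0,0,0,0,0,0]

```text
time: 4.53
tool_pos: [0.504, -0.0212, 0.0413]
ee_rot: [0.005, 1.0, -0.0, -0.0]
wrist_force: [-1.9, 0.3, 1.3]
finger_gap: -0.001
gripper_force: 1.0
```

Request:
play_rows:
  targets:
    - [-0.003,0,0,0,0,0,0]
    - [-0.006,0,0,0,0,0,0]
    - [-0.009,0,0,0,0,0,0]
    - [-0.011,0,0,0,0,0,0]
    - [-0.013,0,0,0,0,0,0]

```text
time: 5.15
tool_pos: [0.5168, -0.0213, 0.0413]
ee_rot: [0.005, 1.0, -0.0, -0.0]
wrist_force: [-3.3, 0.0, 1.1]
finger_gap: 0.0
gripper_force: 1.1
```

```bash
python3 look.py a2
```

```text
825 centre 549.6851196289062 -19.778793334960938 size (212.42921447753906, 40.73392868041992) yaw -0.0002303977632831095 yrange -0.12686731787377975 0.0870982952790535
[-1.14 -0.04 -0.45]
```

Request:
play_rows:
  targets:
    - [-0.002,0,0,0,0,0,0]
    - [-0.004,0,0,0,0,0,0]
    - [-0.006,0,0,0,0,0,0]
    - [-0.008,0,0,0,0,0,0]
    - [-0.008,0,0,0,0,0,0]

```text
time: 5.82
tool_pos: [0.525, -0.0217, 0.0412]
ee_rot: [0.006, 1.0, -0.0, 0.0]
wrist_force: [-2.4, -2.0, 1.4]
finger_gap: 0.003
gripper_force: 1.2
```

Request:
play_rows:
  targets:
    - [-0.001,0,0,0,0,0,0]
    - [-0.002,0,0,0,0,0,0]
    - [-0.003,0,0,0,0,0,0]

```text
time: 6.2
tool_pos: [0.5279, -0.0214, 0.0413]
ee_rot: [0.005, 1.0, 0.0, 0.0]
wrist_force: [-3.6, -1.6, 1.3]
finger_gap: -0.001
gripper_force: 1.6
```

```bash
python3 look.py a3
```

```text
939 centre 557.7059326171875 -56.620635986328125 size (287.164306640625, 43.337764739990234) yaw -0.03648382485240693 yrange -0.19943660363939847 0.08698639775904637
[-3.14 -0.5   0.36]
```

View pics/a3.png

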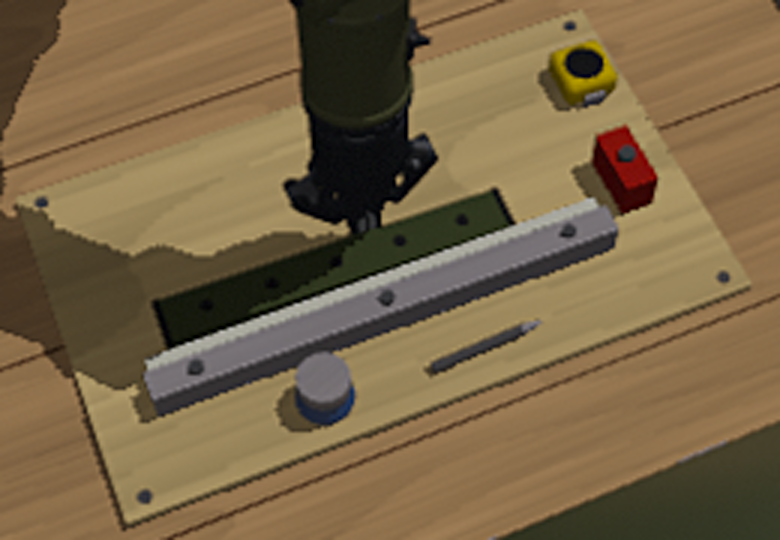

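The tube is close to the facing with its left end leading slightly, yaw -0.036 against about -0.01 for the jig. I'll keep pushing gently, since it should pivot flush on the left end.

Request:
play_rows:
  targets:
    - [-0.001,0,0,0,0,0,0]
    - [-0.002,0,0,0,0,0,0]
    - [-0.003,0,0,0,0,0,0]

```text
time: 6.62
tool_pos: [0.5305, -0.0216, 0.0412]
ee_rot: [0.005, 1.0, -0.0, -0.0]
wrist_force: [-3.1, -2.3, 1.1]
finger_gap: 0.001
gripper_force: 2.2
```

Request:
play_rows:
  targets:
    - [-0.0005,0,0,0,0,0,0]
    - [-0.001,0,0,0,0,0,0]
    - [-0.0015,0,0,0,0,0,0]

```text
time: 7.0
tool_pos: [0.5306, -0.0216, 0.0412]
ee_rot: [0.005, 1.0, -0.0, -0.002]
wrist_force: [-8.2, -1.4, 6.4]
finger_gap: -0.0
gripper_force: 4.4
```

```bash
python3 look.py a4; python3 - <<'E'
from h import *
for i in range(4):
    c=read_camera("scene");s=get_state();print(s["wrist_force"].round(1),s["tool_pos"].round(4))
E
```

```text
855 centre 562.43994140625 -26.884422302246094 size (229.17530822753906, 40.72726058959961) yaw 0.05626901198077461 yrange -0.14160894957966796 0.08774960742098725
[-8.52 -1.07  4.4 ]
[-7.8 -1.   5.7] [ 0.5306 -0.0216  0.0412]
[-8.1 -0.6  5. ] [ 0.5306 -0.0216  0.0412]
[-7.4 -1.3  5.3] [ 0.5306 -0.0216  0.0412]
[-7.9 -1.2  5.6] [ 0.5306 -0.0216  0.0412]
```

```bash
python3 - <<'E'
from h import *
a=read_camera("scene")["frame"][160:250,225:385,::-1];b=read_camera("side")["frame"][150:270,235:380,::-1]
a=cv2.resize(a,(720,405//1),interpolation=cv2.INTER_CUBIC)[90:380]
b=cv2.resize(b,(362,300),interpolation=cv2.INTER_CUBIC)
o=np.zeros((600,720,3),np.uint8);o[:290]=a;o[300:,:362]=b
cv2.imwrite("pics/a5.png",o)
E
```

```text
(no output)
```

View pics/a5.png

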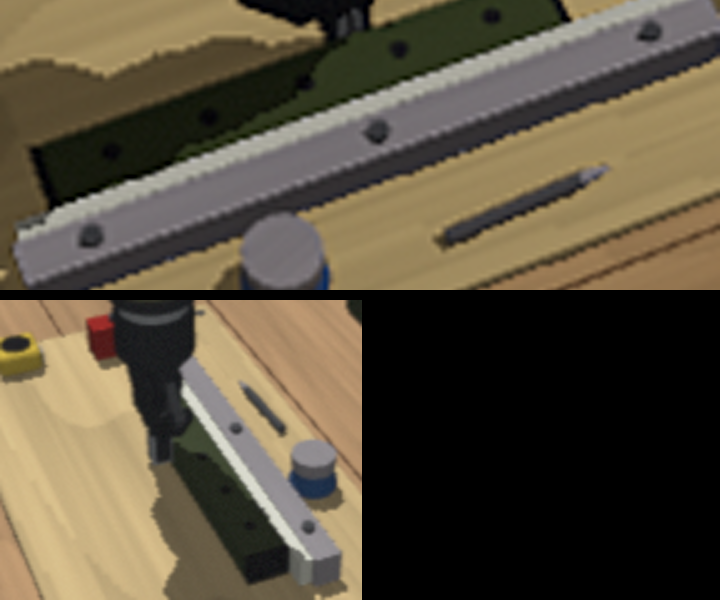

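The tube looks flush along the whole facing in both views. I'll firm the hold to about 10 N.

Request:
play_rows:
  targets:
    - [-0.0005,0,0,0,0,0,0]
    - [-0.0007,0,0,0,0,0,0]
    - [-0.0007,0,0,0,0,0,0]
    - [-0.0007,0,0,0,0,0,0]
    - [-0.0007,0,0,0,0,0,0]

```text
time: 7.98
tool_pos: [0.5306, -0.0216, 0.0412]
ee_rot: [0.005, 1.0, -0.0, -0.002]
wrist_force: [-10.2, -0.6, 7.1]
finger_gap: 0.0
gripper_force: 4.9
```

I'll repeat the push nearer the tube's middle to make sure both pins are in.

Request:
play_rows:
  targets:
    - [0.008,0,0,0,0,0,0]
    - [0.008,-0.02,0,0,0,0,0]
    - [0.008,-0.045,0,0,0,0,0]
    - [0.004,-0.045,0,0,0,0,0]
    - [0.002,-0.045,0,0,0,0,0]

```text
time: 8.6
tool_pos: [0.5301, -0.0662, 0.0412]
ee_rot: [0.005, 1.0, 0.0, -0.001]
wrist_force: [-6.0, -2.8, 2.5]
finger_gap: -0.001
gripper_force: 2.7
```

Request:
play_rows:
  targets:
    - [-0.0008,0,0,0,0,0,0]
    - [-0.0014,0,0,0,0,0,0]
    - [-0.0018,0,0,0,0,0,0]
    - [-0.0018,0,0,0,0,0,0]
    - [-0.0018,0,0,0,0,0,0]

```text
time: 9.22
tool_pos: [0.5302, -0.0658, 0.041]
ee_rot: [0.005, 1.0, -0.0, -0.002]
wrist_force: [-7.9, -3.2, 4.5]
finger_gap: 0.002
gripper_force: 3.6
```

Contact x is 0.5302 here against 0.5306 at the first point. That gives yaw of about -0.01, so the tube is flush. I'll firm up slightly, then back off.

Request:
play_rows:
  targets:
    - [-0.0006,0,0,0,0,0,0]
    - [-0.0006,0,0,0,0,0,0]
    - [-0.0006,0,0,0,0,0,0]
    - [-0.0006,0,0,0,0,0,0]

```text
time: 9.72
tool_pos: [0.5302, -0.0658, 0.041]
ee_rot: [0.005, 1.0, -0.0, -0.003]
wrist_force: [-8.5, -2.8, 4.5]
finger_gap: -0.003
gripper_force: 4.4
```

Request:
play_rows:
  targets:
    - [0.006,0,0,0,0,0,0]
    - [0.03,0,0,0,0,0,0]
    - [0.03,-0.06,-0.03,0,0,0,0]
    - [0.03,-0.12,-0.03,0,0,0,0]
    - [0.02,-0.175,-0.03,0,0,0,0]

```text
time: 10.35
tool_pos: [0.512, -0.2425, 0.0723]
ee_rot: [0.005, 1.0, -0.0, 0.002]
wrist_force: [1.2, 1.0, -0.1]
finger_gap: 0.0
gripper_force: 0.0
```

```bash
python3 look.py a6
```

```text
1527 centre 562.4214477539062 -56.77809143066406 size (287.9012145996094, 43.530609130859375) yaw -0.010047407258438366 yrange -0.20073900223487212 0.08702334860117583
[ 2.49 -9.83  0.04]
```

Request:
play_rows:
  targets:
    - [-0.048,0,0,0,0,0,0]
    - [-0.048,0,0.0,0,0,0,0]
    - [-0.048,0,0.031,0,0,0,0]
    - [-0.048,0.003,0.031,0,0,0,0]
    - [-0.048,0.006,0.031,0,0,0,0]

```text
time: 11.02
tool_pos: [0.5594, -0.2349, 0.0409]
ee_rot: [0.005, 1.0, 0.0, 0.0]
wrist_force: [0.9, 0.2, -0.2]
finger_gap: -0.003
gripper_force: 0.0
```

Request:
play_rows:
  targets:
    - [0,0.004,0,0,0,0,0]
    - [0,0.008,0,0,0,0,0]
    - [0,0.012,0,0,0,0,0]
    - [0,0.016,0,0,0,0,0]
    - [0,0.02,0,0,0,0,0]

```text
time: 11.65
tool_pos: [0.5593, -0.2164, 0.0405]
ee_rot: [0.006, 1.0, -0.001, 0.0]
wrist_force: [-0.1, -2.0, 1.5]
finger_gap: 0.004
gripper_force: 1.3
```

Request:
play_rows:
  targets:
    - [0,0.005,0,0,0,0,0]
    - [0,0.01,0,0,0,0,0]
    - [0,0.015,0,0,0,0,0]
    - [0,0.02,0,0,0,0,0]
    - [0,0.025,0,0,0,0,0]

```text
time: 12.28
tool_pos: [0.5596, -0.1905, 0.0403]
ee_rot: [0.005, 1.0, -0.0, 0.0]
wrist_force: [-0.1, -2.8, 1.2]
finger_gap: -0.004
gripper_force: 1.5
```

Request:
play_rows:
  targets:
    - [0,0.005,0,0,0,0,0]
    - [0,0.01,0,0,0,0,0]
    - [0,0.015,0,0,0,0,0]
    - [0,0.02,0,0,0,0,0]
    - [0,0.025,0,0,0,0,0]

```text
time: 12.9
tool_pos: [0.5598, -0.1655, 0.0403]
ee_rot: [0.005, 1.0, -0.0, -0.0]
wrist_force: [-0.9, -3.1, 2.1]
finger_gap: 0.002
gripper_force: 1.5
```

```bash
python3 look.py a7
```

```text
1459 centre 557.6881103515625 -1.6274566650390625 size (42.00874710083008, 289.5296325683594) yaw 0.029148741790171576 yrange -0.14607779480677616 0.14328494292649596
[-0.32 -1.4   1.67]
```

View pics/a7.png

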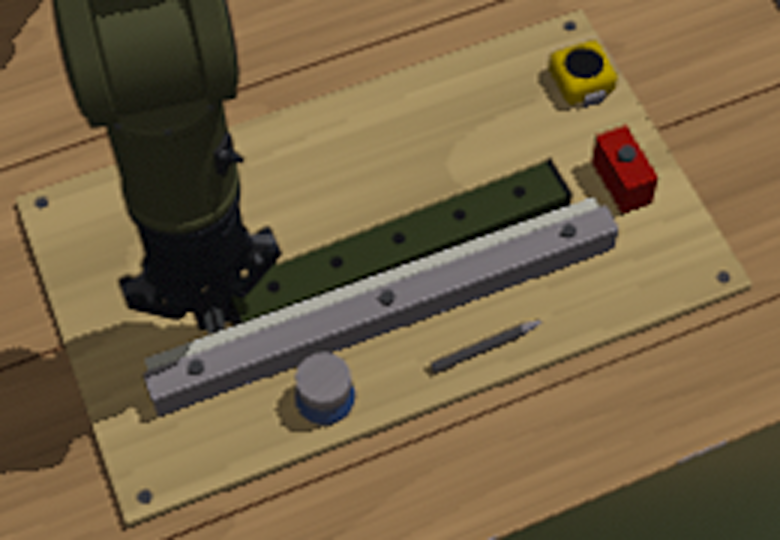

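The picture shows the tube 30 mm short of the stop, its left end about 12 mm off the facing (yaw +0.03). My push point was too far to the rail side. I'll re-seat it with a push left of the middle, then finish the slide from a point nearer the robot side.

Request:
play_rows:
  targets:
    - [0,-0.006,0,0,0,0,0]
    - [0.0,-0.015,0,0,0,0,0]
    - [0.05,-0.015,0,0,0,0,0]
    - [0.065,0.03,0,0,0,0,0]
    - [0.065,0.08,0,0,0,0,0]

```text
time: 13.58
tool_pos: [0.4941, -0.0861, 0.0403]
ee_rot: [0.008, 1.0, -0.0, -0.001]
wrist_force: [1.0, 0.3, 0.2]
finger_gap: -0.0
gripper_force: 0.0
```

Request:
play_rows:
  targets:
    - [0,0.06,0,0,0,0,0]
    - [0,0.115,0,0,0,0,0]
    - [0,0.12,0,0,0,0,0]
    - [-0.01,0.12,0,0,0,0,0]
    - [-0.018,0.12,0,0,0,0,0]

```text
time: 14.2
tool_pos: [0.5161, 0.0326, 0.0403]
ee_rot: [0.007, 1.0, -0.0, 0.0]
wrist_force: [1.0, -0.6, -0.3]
finger_gap: -0.002
gripper_force: 0.0
```

Request:
play_rows:
  targets:
    - [-0.003,0,0,0,0,0,0]
    - [-0.006,0,0,0,0,0,0]
    - [-0.009,0,0,0,0,0,0]
    - [-0.0105,0,0,0,0,0,0]
    - [-0.012,0,0,0,0,0,0]

```text
time: 14.82
tool_pos: [0.5261, 0.0346, 0.0402]
ee_rot: [0.005, 1.0, -0.0, -0.001]
wrist_force: [-3.5, 1.0, 1.3]
finger_gap: 0.003
gripper_force: 1.2
```

Request:
play_rows:
  targets:
    - [-0.001,0,0,0,0,0,0]
    - [-0.002,0,0,0,0,0,0]
    - [-0.003,0,0,0,0,0,0]
    - [-0.0035,0,0,0,0,0,0]

```text
time: 15.32
tool_pos: [0.5305, 0.0347, 0.0402]
ee_rot: [0.005, 1.0, 0.0, 0.0]
wrist_force: [-2.3, 1.1, -0.3]
finger_gap: -0.003
gripper_force: 0.9
```

Request:
play_rows:
  targets:
    - [-0.0007,0,0,0,0,0,0]
    - [-0.0014,0,0,0,0,0,0]
    - [-0.002,0,0,0,0,0,0]
    - [-0.002,0,0,0,0,0,0]

```text
time: 15.82
tool_pos: [0.5312, 0.0346, 0.0402]
ee_rot: [0.005, 1.0, -0.0, -0.001]
wrist_force: [-6.3, 1.4, 2.5]
finger_gap: 0.002
gripper_force: 2.9
```

Re-seated, with contact at 0.5312 as predicted. Now back to the right end, with the push point at x about 0.552.

Request:
play_rows:
  targets:
    - [0.006,0,0,0,0,0,0]
    - [0.025,-0.01,0,0,0,0,0]
    - [0.035,-0.07,0,0,0,0,0]
    - [0.035,-0.13,0,0,0,0,0]
    - [0.035,-0.185,0,0,0,0,0]

```text
time: 16.45
tool_pos: [0.4961, -0.1526, 0.0407]
ee_rot: [0.006, 1.0, -0.001, 0.001]
wrist_force: [-0.0, -0.5, 0.9]
finger_gap: 0.003
gripper_force: 0.0
```

Request:
play_rows:
  targets:
    - [0,-0.03,0,0,0,0,0]
    - [0,-0.035,0,0,0,0,0]
    - [-0.04,-0.035,0,0,0,0,0]
    - [-0.055,-0.035,0,0,0,0,0]
    - [-0.055,-0.03,0,0,0,0,0]

```text
time: 17.08
tool_pos: [0.5515, -0.1793, 0.0402]
ee_rot: [0.005, 1.0, 0.0, 0.001]
wrist_force: [-1.3, -0.1, 0.1]
finger_gap: -0.002
gripper_force: 0.0
```

Request:
play_rows:
  targets:
    - [0,0.004,0,0,0,0,0]
    - [0,0.008,0,0,0,0,0]
    - [0,0.012,0,0,0,0,0]
    - [0,0.016,0,0,0,0,0]
    - [0,0.02,0,0,0,0,0]

```text
time: 17.7
tool_pos: [0.5501, -0.1612, 0.0404]
ee_rot: [0.006, 1.0, -0.0, -0.0]
wrist_force: [-0.2, -2.4, 0.7]
finger_gap: -0.005
gripper_force: 1.2
```

Request:
play_rows:
  targets:
    - [0,0.0025,0,0,0,0,0]
    - [0,0.005,0,0,0,0,0]
    - [0,0.0075,0,0,0,0,0]
    - [0,0.01,0,0,0,0,0]
    - [0,0.012,0,0,0,0,0]

```text
time: 18.32
tool_pos: [0.5503, -0.1488, 0.0403]
ee_rot: [0.005, 1.0, -0.0, -0.0]
wrist_force: [-1.2, -3.7, 2.4]
finger_gap: -0.0
gripper_force: 1.8
```

```bash
python3 look.py a8
```

```text
1482 centre 560.7711181640625 15.105865478515625 size (288.0204772949219, 42.89237594604492) yaw 0.005322733472031723 yrange -0.12892428978389603 0.15909667086417034
[-1.23 -2.57  1.56]
```

View pics/a8.png

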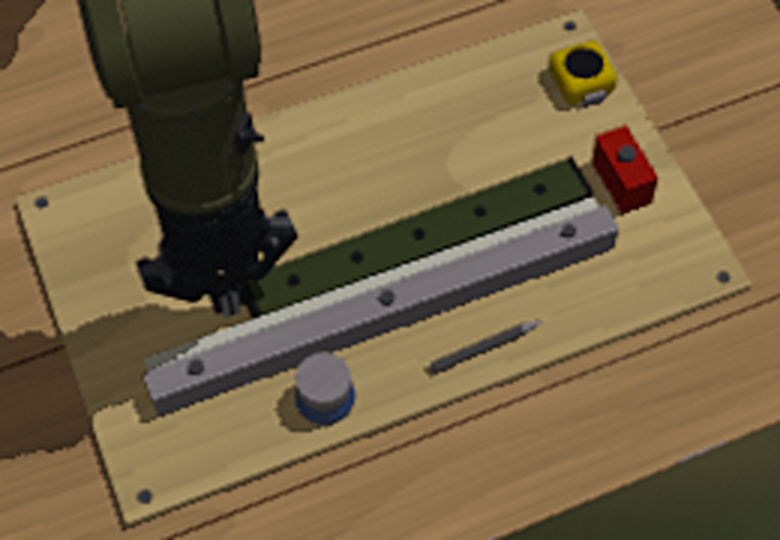

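The gap to the stop is about 15 mm and yaw is 0.015 off, because the pin springs ease the tube off while it slides. I'll continue to the stop slowly and re-seat it there.

Request:
play_rows:
  targets:
    - [0,0.002,0,0,0,0,0]
    - [0,0.004,0,0,0,0,0]
    - [0,0.006,0,0,0,0,0]
    - [0,0.008,0,0,0,0,0]
    - [0,0.01,0,0,0,0,0]

```text
time: 19.0
tool_pos: [0.5505, -0.1386, 0.0403]
ee_rot: [0.005, 1.0, -0.0, -0.0]
wrist_force: [-1.4, -3.2, 2.5]
finger_gap: 0.001
gripper_force: 1.9
```

Request:
play_rows:
  targets:
    - [0,0.0008,0,0,0,0,0]
    - [0,0.0016,0,0,0,0,0]
    - [0,0.0024,0,0,0,0,0]

```text
time: 19.38
tool_pos: [0.5506, -0.1363, 0.0403]
ee_rot: [0.005, 1.0, -0.0, -0.0]
wrist_force: [-2.3, -3.0, 2.7]
finger_gap: -0.002
gripper_force: 1.8
```

Request:
play_rows:
  targets:
    - [0,0.0008,0,0,0,0,0]
    - [0,0.0016,0,0,0,0,0]
    - [0,0.0024,0,0,0,0,0]

```text
time: 19.75
tool_pos: [0.5506, -0.1339, 0.0402]
ee_rot: [0.005, 1.0, 0.0, -0.0]
wrist_force: [-1.4, -3.3, 2.2]
finger_gap: -0.004
gripper_force: 1.8
```

Request:
play_rows:
  targets:
    - [0,0.0008,0,0,0,0,0]
    - [0,0.0016,0,0,0,0,0]
    - [0,0.0022,0,0,0,0,0]

```text
time: 20.12
tool_pos: [0.5506, -0.1316, 0.0403]
ee_rot: [0.005, 1.0, 0.0, -0.0]
wrist_force: [-2.3, -4.1, 1.2]
finger_gap: 0.002
gripper_force: 1.8
```

Request:
play_rows:
  targets:
    - [0,0.0007,0,0,0,0,0]
    - [0,0.0014,0,0,0,0,0]
    - [0,0.002,0,0,0,0,0]

```text
time: 20.5
tool_pos: [0.5506, -0.1296, 0.0403]
ee_rot: [0.005, 1.0, 0.0, -0.0]
wrist_force: [-2.1, -3.1, 1.5]
finger_gap: -0.003
gripper_force: 1.8
```

Request:
play_rows:
  targets:
    - [0,0.0007,0,0,0,0,0]
    - [0,0.0014,0,0,0,0,0]
    - [0,0.002,0,0,0,0,0]

```text
time: 20.88
tool_pos: [0.5507, -0.1276, 0.0403]
ee_rot: [0.005, 1.0, 0.0, -0.0]
wrist_force: [-1.6, -3.9, 1.2]
finger_gap: 0.003
gripper_force: 1.8
```

Request:
play_rows:
  targets:
    - [0,0.0007,0,0,0,0,0]
    - [0,0.0014,0,0,0,0,0]
    - [0,0.002,0,0,0,0,0]

```text
time: 21.25
tool_pos: [0.5506, -0.1262, 0.0403]
ee_rot: [0.006, 1.0, -0.0, -0.0]
wrist_force: [-1.7, -5.6, 1.4]
finger_gap: 0.004
gripper_force: 2.9
```

```bash
python3 look.py a9
```

```text
1457 centre 561.1666870117188 38.135169982910156 size (41.95582580566406, 288.6260070800781) yaw 0.006758113982472103 yrange -0.1061389554672208 0.18243428910617876
[-2.53 -5.07  0.09]
```

View pics/a9.png

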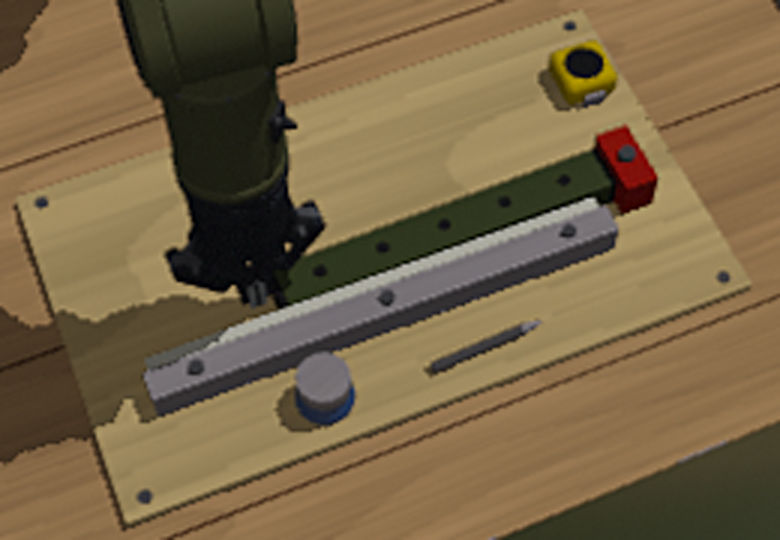

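The tube's left end now meets the stop and the force is rising. I'll hold at about 10 N.

Request:
play_rows:
  targets:
    - [0,0.0004,0,0,0,0,0]
    - [0,0.0008,0,0,0,0,0]
    - [0,0.0012,0,0,0,0,0]
    - [0,0.0012,0,0,0,0,0]

```text
time: 21.8
tool_pos: [0.5507, -0.1262, 0.0403]
ee_rot: [0.006, 1.0, -0.001, 0.0]
wrist_force: [-2.1, -7.9, 2.5]
finger_gap: -0.002
gripper_force: 3.8
```

Request:
play_rows:
  targets:
    - [0,0.0004,0,0,0,0,0]
    - [0,0.0004,0,0,0,0,0]
    - [0,0.0004,0,0,0,0,0]
    - [0,0.0004,0,0,0,0,0]

```text
time: 22.3
tool_pos: [0.5506, -0.1261, 0.0403]
ee_rot: [0.006, 1.0, -0.001, 0.0]
wrist_force: [-2.5, -8.2, 1.1]
finger_gap: -0.003
gripper_force: 4.3
```

Request:
play_rows:
  targets:
    - [0,0.0005,0,0,0,0,0]
    - [0,0.0005,0,0,0,0,0]
    - [0,0.0005,0,0,0,0,0]
    - [0,0.0005,0,0,0,0,0]
    - [0,0.0005,0,0,0,0,0]

```text
time: 22.92
tool_pos: [0.5506, -0.126, 0.0403]
ee_rot: [0.006, 1.0, -0.001, 0.0]
wrist_force: [-1.9, -9.5, 1.2]
finger_gap: 0.005
gripper_force: 4.8
```

Request:
play_rows:
  targets:
    - [0,-0.006,0,0,0,0,0]
    - [0.0,-0.015,0,0,0,0,0]
    - [0.045,-0.015,0,0,0,0,0]
    - [0.055,0.03,0,0,0,0,0]
    - [0.055,0.08,0,0,0,0,0]

```text
time: 23.55
tool_pos: [0.496, -0.0428, 0.0404]
ee_rot: [0.007, 1.0, 0.0, 0.0]
wrist_force: [0.5, 0.3, 0.7]
finger_gap: 0.003
gripper_force: 0.0
```

Request:
play_rows:
  targets:
    - [0,0.05,0,0,0,0,0]
    - [0,0.11,0,0,0,0,0]
    - [0,0.11,0,0,0,0,0]
    - [-0.015,0.11,0,0,0,0,0]
    - [-0.023,0.11,0,0,0,0,0]

```text
time: 24.18
tool_pos: [0.5217, 0.0665, 0.0403]
ee_rot: [0.005, 1.0, 0.0, 0.0]
wrist_force: [-0.5, -0.5, 0.3]
finger_gap: -0.002
gripper_force: 0.0
```

Request:
play_rows:
  targets:
    - [-0.0025,0,0,0,0,0,0]
    - [-0.0045,0,0,0,0,0,0]
    - [-0.0065,0,0,0,0,0,0]
    - [-0.008,0,0,0,0,0,0]
    - [-0.009,0,0,0,0,0,0]

```text
time: 24.8
tool_pos: [0.5288, 0.0666, 0.0402]
ee_rot: [0.005, 1.0, -0.0, -0.001]
wrist_force: [-3.5, -0.3, 2.9]
finger_gap: 0.001
gripper_force: 1.7
```

Request:
play_rows:
  targets:
    - [-0.0007,0,0,0,0,0,0]
    - [-0.0014,0,0,0,0,0,0]
    - [-0.002,0,0,0,0,0,0]
    - [-0.002,0,0,0,0,0,0]

```text
time: 25.3
tool_pos: [0.5314, 0.0668, 0.0402]
ee_rot: [0.005, 1.0, 0.0, -0.0]
wrist_force: [-3.5, 0.6, 0.9]
finger_gap: 0.001
gripper_force: 1.8
```

Request:
play_rows:
  targets:
    - [-0.0006,0,0,0,0,0,0]
    - [-0.0012,0,0,0,0,0,0]
    - [-0.0016,0,0,0,0,0,0]
    - [-0.0016,0,0,0,0,0,0]

```text
time: 25.8
tool_pos: [0.5316, 0.0667, 0.0402]
ee_rot: [0.005, 1.0, -0.0, -0.002]
wrist_force: [-6.9, 1.4, 5.8]
finger_gap: -0.003
gripper_force: 3.9
```

Request:
play_rows:
  targets:
    - [0.01,0,0,0,0,0,0]
    - [0.01,-0.03,0,0,0,0,0]
    - [0.01,-0.07,0,0,0,0,0]
    - [0.005,-0.07,0,0,0,0,0]
    - [0.002,-0.07,0,0,0,0,0]

```text
time: 26.42
tool_pos: [0.5308, -0.0035, 0.0404]
ee_rot: [0.006, 1.0, -0.0, 0.0]
wrist_force: [-3.8, -1.7, 0.4]
finger_gap: -0.002
gripper_force: 1.5
```

Request:
play_rows:
  targets:
    - [-0.0008,0,0,0,0,0,0]
    - [-0.0014,0,0,0,0,0,0]
    - [-0.0018,0,0,0,0,0,0]

```text
time: 26.8
tool_pos: [0.5308, -0.0027, 0.0401]
ee_rot: [0.005, 1.0, -0.0, -0.002]
wrist_force: [-6.2, -0.5, 4.6]
finger_gap: 0.001
gripper_force: 3.3
```

Flush again: the contact points 70 mm apart give a slope of 0.011. I'll back off and check the end gap.

Request:
play_rows:
  targets:
    - [0.006,0,0,0,0,0,0]
    - [0.04,0,0,0,0,0,0]
    - [0.04,0,-0.06,0,0,0,0]
    - [0.05,-0.05,-0.1,0,0,0,0]
    - [0.05,-0.1,-0.1,0,0,0,0]

```text
time: 27.42
tool_pos: [0.4836, -0.1028, 0.1436]
ee_rot: [0.004, 1.0, -0.0, 0.004]
wrist_force: [1.7, 0.2, -0.4]
finger_gap: -0.001
gripper_force: 0.0
```

```bash
python3 look.py b1; python3 - <<'E'
from h import *
c=read_camera("scene")["frame"][140:220,340:420,::-1];d=read_camera("side")["frame"][145:270,225:375,::-1]
a=cv2.resize(c,(360,360),interpolation=cv2.INTER_CUBIC);b=cv2.resize(d,(432,360),interpolation=cv2.INTER_CUBIC)
cv2.imwrite("pics/b2.png",np.hstack([a,b]))
E
```

```text
1476 centre 563.81787109375 36.45637512207031 size (292.2569580078125, 43.65920639038086) yaw -0.011429820148478669 yrange -0.10944289364188153 0.1824108798155154
[ 0.13 -7.49 -0.13]
```

View pics/b2.png

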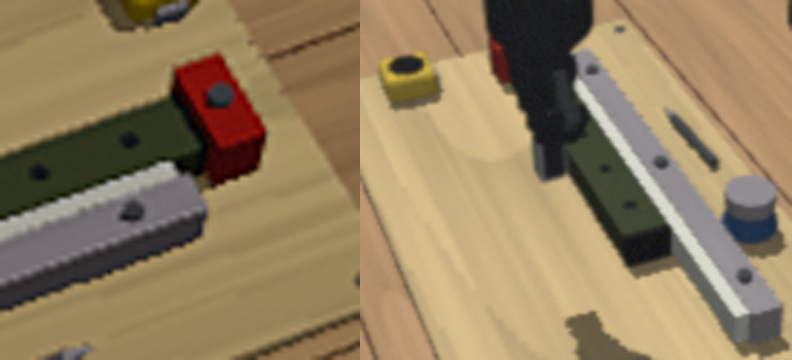

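Yaw is right and the end looks closed on the stop. I'll confirm by feel with a gentle touch at the right end.

Request:
play_rows:
  targets:
    - [0,-0.05,0.03,0,0,0,0]
    - [0,-0.052,0.08,0,0,0,0]
    - [-0.02,-0.052,0.103,0,0,0,0]
    - [-0.066,-0.052,0.103,0,0,0,0]
    - [-0.067,-0.045,0.103,0,0,0,0]

```text
time: 28.2
tool_pos: [0.552, -0.1465, 0.0367]
ee_rot: [0.004, 1.0, 0.0, 0.002]
wrist_force: [-0.6, 0.9, 0.4]
finger_gap: -0.002
gripper_force: 0.0
```

Request:
play_rows:
  targets:
    - [0,0.004,0,0,0,0,0]
    - [0,0.008,0,0,0,0,0]
    - [0,0.012,0,0,0,0,0]
    - [0,0.015,0,0,0,0,0]
    - [0,0.017,0,0,0,0,0]

```text
time: 28.82
tool_pos: [0.548, -0.1314, 0.0374]
ee_rot: [0.005, 1.0, -0.0, 0.0]
wrist_force: [1.1, 0.2, 0.6]
finger_gap: -0.0
gripper_force: 0.0
```

Request:
play_rows:
  targets:
    - [0,0.0015,0,0,0,0,0]
    - [0,0.003,0,0,0,0,0]
    - [0,0.004,0,0,0,0,0]

```text
time: 29.2
tool_pos: [0.5481, -0.1275, 0.0373]
ee_rot: [0.005, 1.0, -0.0, -0.0]
wrist_force: [0.1, 0.5, 0.0]
finger_gap: 0.001
gripper_force: 0.0
```

Request:
play_rows:
  targets:
    - [0,0.0007,0,0,0,0,0]
    - [0,0.0014,0,0,0,0,0]
    - [0,0.0018,0,0,0,0,0]

```text
time: 29.58
tool_pos: [0.548, -0.1262, 0.0373]
ee_rot: [0.006, 1.0, -0.0, -0.0]
wrist_force: [-0.7, -1.9, -0.5]
finger_gap: 0.001
gripper_force: 0.9
```

First contact is at y = -0.1262, the same as when it was held on the stop. One short firm hold at the stop, then back off.

Request:
play_rows:
  targets:
    - [0,0.0006,0,0,0,0,0]
    - [0,0.0012,0,0,0,0,0]
    - [0,0.0016,0,0,0,0,0]
    - [0,0.0016,0,0,0,0,0]

```text
time: 30.08
tool_pos: [0.5479, -0.1258, 0.0373]
ee_rot: [0.006, 1.0, -0.001, -0.0]
wrist_force: [-1.0, -6.1, -0.5]
finger_gap: 0.002
gripper_force: 3.0
```

Request:
play_rows:
  targets:
    - [0,-0.006,0,0,0,0,0]
    - [0,-0.02,0,0,0,0,0]
    - [0.02,-0.03,-0.04,0,0,0,0]
    - [0.05,-0.03,-0.1,0,0,0,0]
    - [0.05,-0.03,-0.1,0,0,0,0]

```text
time: 30.7
tool_pos: [0.4979, -0.1551, 0.1408]
ee_rot: [0.006, 1.0, -0.001, 0.003]
wrist_force: [0.9, -0.3, 0.1]
finger_gap: 0.005
gripper_force: 0.0
```

```bash
python3 look.py b3
```

```text
1464 centre 562.1083374023438 37.941856384277344 size (288.3838806152344, 41.94862747192383) yaw -0.012360784962148931 yrange -0.1065236600493876 0.18232915331509358
[0.77 0.19 0.2 ]
```

```bash
python3 -c "
from rig import sign_off
print(sign_off())"
```

```text
the job is handed in; nothing more can be done
None
```

I've handed the job in: at the last look the tube lay flush on the facing with its left end at the red stop. It was held at about 10 N on each, as measured at the wrist. The pins have no readout, so I judged them pushed in from contact positions and camera yaw, and the judge returned no verdict.

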